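Slide a glazed test tile round the drip rail to the drain stop

ROBOT

A 6-joint arm with a two-finger parallel gripper is mounted at the origin on the work surface; the furniture and walls round the work are solid. World frame = base frame: x ahead of the robot, y to its left, z up, the work surface at z = 0. Lengths are in m, angles in degrees, forces in N, time in s.
With the tool pointing down it reaches from about 0.25 to 0.725 m from the base axis. Payload 9.7 kg.
Tool frame: the origin (TCP) lies on the centre line of the jaws, within the pads' length; the fingertips stand 19 mm ahead of it and the grasp point (between the pads) is the TCP (bot.tcp_to_tips is the z of the fingertips in the tool frame, in m); z points along the fingers, y is the line along which they close (so a half turn about z gives the same grasp; the last joint's range is limited). The gripper opens to 85 mm and grips with 20 to 120 N. Pads are 22 mm wide; open, the fingers measure 114 mm over their backs; the gripper's body (76 mm by 85 mm) begins 54 mm behind the grasp point. The pads swing forward as they close: fully open they stand 13 mm farther back than shut.
Start: joints at [64.114, 4.979, 10.078, 95.1, 0, 90], TCP at [0.24, 0.495, 0.25] pointing down, gripper open.
Joint ranges: [-179.16, 179.16], [-48.56, 103.87], [-65.8, 70.77], [-126.05, 130.52], [-82.76, 87.17], [-180, 180]. Speed limits (degrees/s): [127.2, 127.2, 147.25, 180, 180, 180].

INTERFACE

Orientations are given as [roll, pitch, yaw] about the fixed x, y, z axes, in that order (R = Rz(yaw) Ry(pitch) Rx(roll)).
In Python, from workcell import bot gives the robot as it stands. The module is installed in compiled form; this text tells all that it offers.
- The arm moves only by the tool play_rows, never from a script. Its argument "increments" is a list of rows, each an object with "slide": the shift along the tool's x, y, z in mm, a list of three; "angular": the turn, a rotation vector about the tool's x, y, z in degrees, a list of three; "claw": the opening, from -1 (shut) to 1 (fully open). In form: [{"slide": [x, y, z], "angular": [rx, ry, rz], "claw": claw}, ...]. A call has 1 to 8 rows; each row shifts and turns the commanded pose from where the row before left it, along the tool's axes as they then stand; what a row does not reach is not made up. A row lasts 1/10 s, in which the tool goes at most 50 mm and 8.59 degrees, less where a joint would pass 70% of its speed; a pose out of reach is approached as far as the arm can. A call is refused whole if a number of a shift passes 50 or a number of a turn 8.59, either way. A call with a gripper value outside its range is refused whole. The fingers move at their own pace and stop on an object; "squeeze" is the grip in N (left out, the last holds). Time passes only in rows, so rows that do not move let the fingers close. It gives the time, the measured TCP pose, the force, the opening and the grip force at its end, in the units of the state.
- bot.get_obs(): the state, without advancing time (a new reading comes with each control period).
- bot.camera(name): name is "scene" or "top" or "wrist"; returns the picture (384x512x3 uint8, red, green, blue); there is no depth.
- bot.camera_info(name): a dict with "fovy" (degrees; the focal length in pixels is half the picture's height over the tangent of half this angle, whatever the lens; pixels are square), "cx", "cy" (the principal point, pixels), "R" (3x3) and "t" (3): a world point X has camera coordinates R X + t. Camera axes: x right, y down, z forward; pixel columns grow to the right and rows downward; lengths in m; the calibration is good to about 2 mm. A picture is of the moment at which its call begins: read the wrist's pose just before it. camera_info takes no time and is no camera call; for the wrist camera it gives the pose at the moment of the call.
- bot.job_done(): hands the job in; it is judged then, once.
The state is a dict: "time": time; "q": joint angles; "qd": joint speeds; "joint_efforts": joint torques, N m; "ee_pos": TCP position; "tcp_rot": TCP orientation; "wrist_force": force on the tool from outside, world axes, zero at the start; "torque": the same for the moment, N m; "opening": finger opening in m; "grasp_force": force on a finger pad.
Only numpy, scipy, OpenCV 4.12 (cv2) and the standard library are available. Lean on these libraries where they do the work, as an engineer would, in place of code of your own. Each camera call takes 0.05 s, during which the arm holds its last target. There are 200 camera calls.

TASK

A freshly glazed test tile hangs from its carrier at the jar end of the bent drip rail. Take the carrier by its orange tab, slide it along the rod round both bends and on past the brass spring catch until it is fully home against the stop over the lid, then let go so that it hangs there with the catch closed behind it. The rod is bent by hand, so feel your way and never force the carrier, and leave the slip jar and the lid where they stand.

Things in the scene. Friction and masses are not known exactly. Their poses are not given: they have to be found in the camera images.
- tab (a point): Middle of the carrier's orange thumb tab, where it is gripped: upright block 14 x 14 mm, 46 mm tall, 20 mm of it above this point. x along the rod in the direction of travel, y across it, z up. Close the fingers across the rod (y) on the ribbed sides; keep the fingertips 17 mm or more above the rod's axis, clear of the ring.
- ring (a point): Centre of the carrier's white plastic ring, 40 mm below tab: outside 32 mm, 8 mm long, bore 14 mm on the 10 mm rod (2 mm play all round). Hanging free it is 2 mm below the rod's axis: lift it 2 mm to centre it. A clip below holds a teal star tile, 63 mm wide across the rod, lowest point 105 mm below here. Axes as tab. Carrier and tile weigh about 0.1 kg.
- rail: Steel drip rail: a level rod, axis 170 mm above the table, on a grey foot and post at each end. Origin on the table under the jar-end post; x along the first run in the direction of travel, y left, z up. As drawn: 100 mm straight from that post, 65 deg left bend of 28 mm axis radius, 75 mm straight, 65 deg right bend of 28 mm radius, 85 mm straight to the stop's face.
- rod_start (a point): Rod axis over the jar-end post, axes as rail. The rod is bent by hand: either straight before a bend may be 17 mm longer or shorter than drawn, either bend may begin with a kink of up to 0.1 rad either way (turning all that follows), the stop is clamped up to 12 mm off. Only seat is measured: feel for the bends. In the rules rail and run1 are the first run; then corner1, run2, run2b, corner2, run3.
- seat (a point): Where ring is when the carrier hangs fully home: 4 mm before the stop's rubber face and 2 mm below the rod's axis. x along the last run in the direction of travel, y left, z up. The stop is a dark collar, 24 mm wide, on the last run. The carrier may press on the rod, stop and catch with at most 18 N (25 N on the first run, while it is gripped); sliding needs under 2 N.
- catch (a joint): Brass leaf catch at the right side of the last run (facing along the travel), hinged on the stop, level with the rod, 14 mm high. Its lip begins 37 mm before the stop's face; its hump, 13 mm before it, stands 5.5 mm into the ring's way. Value 0 closed, 0.06 to 0.15 rad as the ring passes the hump with a push of 3 to 8 N; a spring closes it behind the seated ring.
- slip_jar: White open tub of red slip, 124 mm wide, 104 mm tall, on the table beside the jar end of the rail; origin at the centre of its underside. To be left alone.
- jar_lid: Upturned round lid, blue rim, red-brown inside, 130 mm wide, 18 mm tall, on the table under the stop to catch drips; origin at the centre of its underside. To be left alone.
Things that resemble listed ones, but are neither listed nor needed, are in the scene too. Of the things that look like the part that bears tab, the larger one is meant.

How it is judged:
By the outcome, as a careful person would: the job done as asked, in the order asked, and still so for the second after the job is handed in, with the robot touching nothing.
It also fails if it takes over 69 s, if anything falls off the work surface, if the arm or the gripper's body presses on something with over 40 N, if the wrist force passes 120 N, or if a joint passes its speed limit or range.

## Working session

There is one attempt and no reset: what is moved stays moved. The work goes in short steps, Python scripts to look and compute and a tool call to move; the robot and the scene stay as the last step left them, time stands still between calls to the robot, and variables do not carry over. Pictures are saved under pics/ and viewed, at most 10 in all, crops included, and the job is handed in when it is done.

Besides the shell and the picture viewer there is one more tool, called after "Emit:" as name(argument=value, ...) on one line, values as JSON. play_rows: Moves the arm, as the interface text tells. Its arguments: {"type":"object","properties":{"increments":{"type":"array"},"squeeze":{"type":"number"}},"required":["increments"]}

```bash
mkdir -p pics
cat > h.py <<'E'
import numpy as np, cv2
from workcell import bot
def snap(n,f):
    im=bot.camera(n); cv2.imwrite(f'pics/{f}.png',cv2.cvtColor(im,cv2.COLOR_RGB2BGR)); return im
def ray(n,u,v,i=None):
    i=i or bot.camera_info(n); f=192/np.tan(np.radians(i['fovy'])/2)
    R=np.array(i['R']);t=np.array(i['t']); d=R.T@np.array([(u-i['cx'])/f,(v-i['cy'])/f,1]); return -R.T@t,d
def plane(n,u,v,z):
    o,d=ray(n,u,v); return o+d*(z-o[2])/d[2]
def proj(n,X):
    i=bot.camera_info(n); f=192/np.tan(np.radians(i['fovy'])/2); c=np.array(i['R'])@X+np.array(i['t']); return c[0]/c[2]*f+i['cx'],c[1]/c[2]*f+i['cy']
def tri(n1,p1,n2,p2):
    a,d=ray(n1,*p1);b,e=ray(n2,*p2); d=d/np.linalg.norm(d); e=e/np.linalg.norm(e)
    s=np.linalg.lstsq(np.c_[d,-e],b-a,rcond=None)[0]; P=a+s[0]*d;Q=b+s[1]*e; return (P+Q)/2,np.linalg.norm(P-Q)
E
python3 - <<'E'
from h import *
a=snap('scene','s1');b=snap('top','t1')
cv2.imwrite('pics/both.png',cv2.cvtColor(np.vstack([a,b])[:, :],cv2.COLOR_RGB2BGR)[:, :])
o=bot.get_obs();print(o)
for n in('scene','top'):
    i=bot.camera_info(n);print(n,i)
    im=a if n=='scene' else b
    h=cv2.cvtColor(im,cv2.COLOR_RGB2HSV)
    for nm,lo,hi in(('orange',(8,150,120),(20,255,255)),('teal',(80,80,50),(98,255,255))):
        k,l,s,c=cv2.connectedComponentsWithStats(cv2.inRange(h,lo,hi))
        print(nm,[(s[j].tolist(),c[j].round(1).tolist()) for j in range(1,k) if s[j][4]>15])
E
```

```text
{'time': 0.1, 'q': array([ 6.41129862e+01,  5.01010636e+00,  1.00398687e+01,  9.50998736e+01,
       -2.38858642e-03,  8.99993928e+01]), 'qd': array([ 0.03597818, -0.02581036,  0.02708166, -0.00921106, -0.08001937,
        0.04302458]), 'joint_efforts': array([ 8.33049171e-05, -5.21559763e+01,  4.65654588e+01,  1.60013360e-02,
        5.51770086e-05, -3.96888674e-05]), 'ee_pos': array([0.24006159, 0.49464725, 0.24964108]), 'tcp_rot': array([-1.79929889e+02,  2.38784160e-03,  1.54113596e+02]), 'wrist_force': array([ 0.03385507, -0.81065563, -0.01325039]), 'torque': array([-0.04087236,  0.01159084,  0.01756286]), 'grasp_force': 0.0, 'opening': 0.08548777237334962}
scene {'fovy': 51.435410832900395, 'cx': 260.90264455370533, 'cy': 188.46062500909295, 'R': array([[ 0.77376668, -0.63318463,  0.01903536],
       [-0.46718777, -0.59069261, -0.65788892],
       [ 0.4278092 ,  0.50015944, -0.75287437]]), 't': array([-0.31361989,  0.51806942,  0.83374989])}
orange [([210, 164, 9, 4, 17], [213.9, 165.8]), ([227, 192, 5, 4, 17], [228.7, 193.4])]
teal [([82, 79, 115, 89, 4527], [135.9, 120.0]), ([40, 136, 30, 54, 1206], [53.2, 164.2]), ([232, 155, 10, 9, 59], [236.9, 159.1]), ([0, 211, 260, 173, 26347], [135.7, 310.0]), ([222, 221, 5, 9, 25], [224.3, 225.3])]
top {'fovy': 44.655136179049826, 'cx': 267.29379019214315, 'cy': 191.35472875318342, 'R': array([[ 6.56457174e-03, -9.99977976e-01, -9.77035376e-04],
       [-9.96595143e-01, -6.46205317e-03, -8.21970961e-02],
       [ 8.21889721e-02,  1.51329744e-03, -9.96615614e-01]]), 't': array([0.22963177, 0.57729111, 1.33093599])}
orange [([171, 172, 5, 11, 33], [173.1, 177.0]), ([268, 220, 6, 5, 23], [270.6, 222.0])]
teal [([0, 133, 102, 237, 12468], [45.8, 242.6]), ([174, 143, 14, 14, 124], [180.6, 149.3]), ([154, 238, 283, 146, 17189], [291.5, 327.2]), ([75, 318, 24, 15, 142], [86.4, 326.9])]
```

View pics/s1.png

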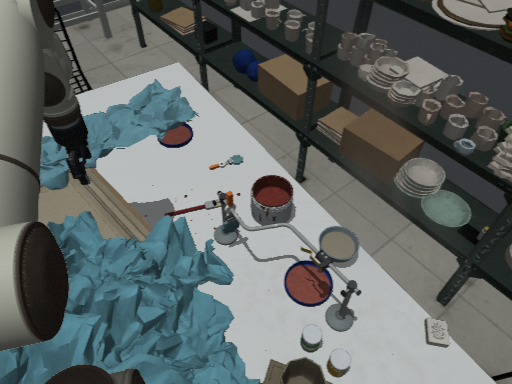

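View pics/t1.png

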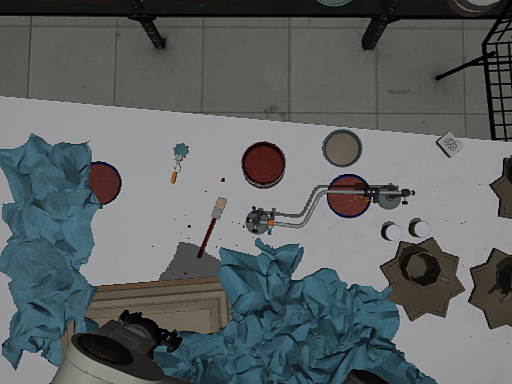

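The scene shows two carriers with an orange tab: A at scene (228,193) / top (270,222), hanging on the rail, and B at scene (214,166) / top (173,177), lying on the table. A fits because it hangs at the jar end of the rail. I'll confirm that in an enlarged crop.

Run:
```python
from h import *
a=cv2.imread('pics/s1.png');b=cv2.imread('pics/t1.png')
c1=cv2.resize(a[150:330,200:370],None,fx=3.3,fy=3.3,interpolation=cv2.INTER_CUBIC)
cv2.imwrite('pics/c1.png',c1)
c2=cv2.resize(b[140:240,160:420],None,fx=3,fy=3,interpolation=cv2.INTER_CUBIC); cv2.imwrite('pics/c2.png',c2)
print(tri('scene',(228.7,192),'top',(270.6,221.5)))
print(tri('scene',(213.9,165.8),'top',(173.1,177)))
```

```text
(array([0.48366096, 0.22534302, 0.22865952]), np.float64(0.003114408135992125))
(array([0.61778092, 0.51093684, 0.00655288]), np.float64(5.231298249837221e-05))
```

View pics/c1.png

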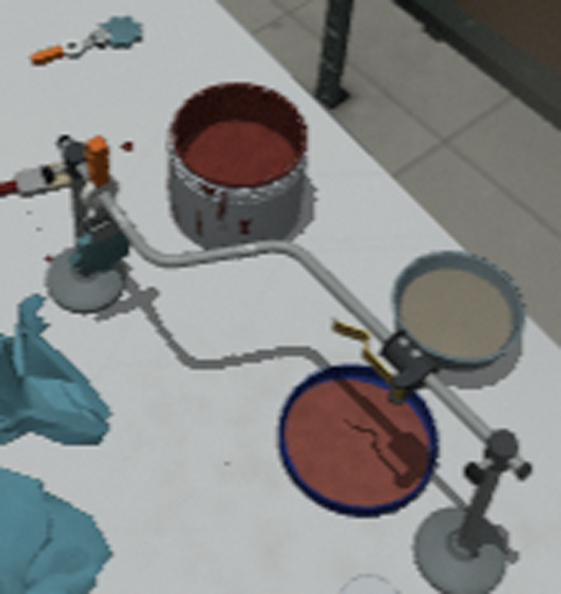

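View pics/c2.png

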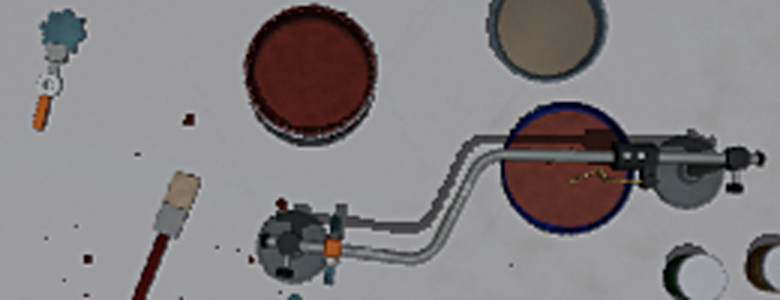

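Carrier A at c1 (97,160) / c2 (333,248) stands upright on the rail with its tile below it. It is clearly the larger one; B at c1 (47,56) / c2 (40,112) is small and lies flat. In c2 the rod (the lower line, with its shadow above) runs from (345,248) through the bends at about (425,257) and (485,158) to the stop at about (618,157).

Run:
```python
from h import *
P=[(288,245),(345,249),(400,257),(425,257),(440,240),(467,187),(485,163),(505,157),(560,156),(615,157),(656,158),(738,158)]
Q=[plane('top',160+(x+.5)/3-.5,140+(y+.5)/3-.5,.172)[:2] for x,y in P]
for p,q in zip(P,Q): print(p,q.round(4))
o=bot.get_obs(); i=bot.camera_info('wrist'); R=np.array(i['R']); C=-R.T@np.array(i['t']); print('wristcam',C,R[2],i['fovy'],o['ee_pos'])
from scipy.spatial.transform import Rotation as S
T=S.from_euler('xyz',o['tcp_rot'],degrees=True).as_matrix();print('cam in tool',T.T@(C-o['ee_pos']),T.T@R[2],T.round(2).tolist())
```

```text
(288, 245) [0.4862 0.2625]
(345, 249) [0.4831 0.2137]
(400, 257) [0.4766 0.1667]
(425, 257) [0.4767 0.1453]
(440, 240) [0.4913 0.1325]
(467, 187) [0.5369 0.1093]
(485, 163) [0.5576 0.0938]
(505, 157) [0.5629 0.0766]
(560, 156) [0.5641 0.0293]
(615, 157) [ 0.5635 -0.018 ]
(656, 158) [ 0.5629 -0.0532]
(738, 158) [ 0.5633 -0.1237]
wristcam [0.16879194 0.52885277 0.37253117] [ 0.27680297 -0.13497624 -0.95139978] 66.74356042406436 [0.24006159 0.49464725 0.24964108]
cam in tool [ 0.07904717 -0.00049249 -0.12289287] [-3.07918344e-01  5.80244941e-04  9.51412611e-01] [[-0.9, 0.44, -0.0], [0.44, 0.9, -0.0], [-0.0, -0.0, -1.0]]
```

Emit:
play_rows(increments=[{"slide": [0, 0, -40], "angular": [0, 0, 0], "claw": 1}, {"slide": [0, 0, -45], "angular": [0, 0, 0], "claw": 1}, {"slide": [-34, -26, 0], "angular": [0, 0, 0], "claw": 1}, {"slide": [-34, -26, 0], "angular": [0, 0, 0], "claw": 1}, {"slide": [-34, -26, 0], "angular": [0, 0, 0], "claw": 1}, {"slide": [-34, -26, 0], "angular": [0, 0, 0], "claw": 1}, {"slide": [-34, -26, 0], "angular": [0, 0, 0], "claw": 1}, {"slide": [-34, -26, 0], "angular": [0, 0, 0], "claw": 1}])

```text
time: 0.9
ee_pos: [0.3559, 0.2638, 0.3351]
tcp_rot: [-180.0, -0.0, 154.1]
wrist_force: [0.1, 0.3, 0.3]
opening: 0.0853
grasp_force: 0.0
```

Emit:
play_rows(increments=[{"slide": [-34, -26, 0], "angular": [0, 0, 0], "claw": 1}, {"slide": [-34, -26, 0], "angular": [0, 0, 0], "claw": 1}, {"slide": [-34, -26, 0], "angular": [0, 0, 0], "claw": 1}, {"slide": [0, 0, 0], "angular": [0, 0, 8.5], "claw": 1}, {"slide": [0, 0, 0], "angular": [0, 0, 8.5], "claw": 1}, {"slide": [0, 0, 0], "angular": [0, 0, 8.5], "claw": 1}, {"slide": [0, 0, 0], "angular": [0, 0, 8.5], "claw": 1}, {"slide": [0, 0, 0], "angular": [0, 0, 8.5], "claw": 1}])

```text
time: 1.7
ee_pos: [0.4132, 0.1506, 0.335]
tcp_rot: [-180.0, 0.0, 111.2]
wrist_force: [-0.5, 0.1, -0.2]
opening: 0.0852
grasp_force: 0.0
```

Emit:
play_rows(increments=[{"slide": [0, 0, 0], "angular": [0, 0, 8.5], "claw": 1}, {"slide": [0, 0, 0], "angular": [0, 0, 8.5], "claw": 1}, {"slide": [0, 0, 0], "angular": [0, 0, 8.5], "claw": 1}, {"slide": [0, 0, 0], "angular": [0, 0, 1.7], "claw": 1}, {"slide": [0, 0, 0], "angular": [0, 0, 0], "claw": 1}, {"slide": [0, 0, 0], "angular": [0, 0, 0], "claw": 1}])

```text
time: 2.3
ee_pos: [0.4132, 0.1507, 0.3352]
tcp_rot: [-180.0, 0.0, 84.6]
wrist_force: [1.1, -0.7, -0.8]
opening: 0.0855
grasp_force: 0.0
```

Run:
```python
from h import *
o=bot.get_obs(); print(o['ee_pos'],o['tcp_rot'],o['q'].round(1),o['wrist_force'].round(2),o['time'])
a=snap('wrist','w1')
h=cv2.cvtColor(a,cv2.COLOR_RGB2HSV)
k,l,s,c=cv2.connectedComponentsWithStats(cv2.inRange(h,(8,150,100),(20,255,255)))
print([(s[j].tolist(),c[j].round(1).tolist()) for j in range(1,k) if s[j][4]>15])
b=cv2.resize(cv2.cvtColor(a,cv2.COLOR_RGB2BGR),(800,600),interpolation=cv2.INTER_CUBIC);cv2.imwrite('pics/w1b.png',b)
```

```text
[0.41320915 0.15069434 0.33516882] [-1.79986347e+02  6.72693750e-03  8.46007637e+01] [ 20.   -7.1   7.8 105.   -0.  115.4] [ 1.11 -0.71 -0.79] 2.3
[([317, 85, 29, 18, 464], [331.5, 93.4])]
```

View pics/w1b.png

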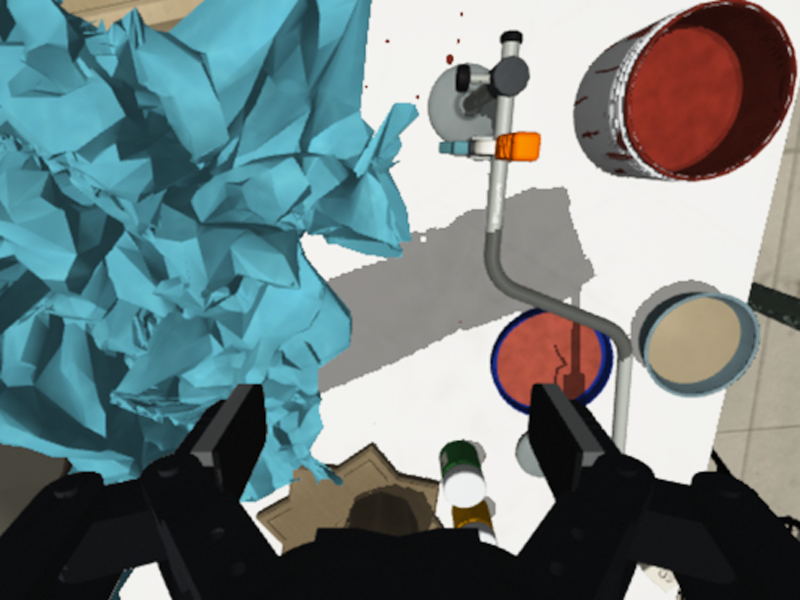

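The wrist view (800-wide) shows the tab's top face at about (527,147). The rod goes from (499,180) to (495,225), bends over (493,250)–(518,292), runs straight to (600,328), bends at (622,350), and continues on past (622,430).

```bash
cat > m.py <<'E'
from h import *
P=[(507,105),(503,125),(499,180),(495,225),(493,250),(500,275),(518,292),(560,310),(600,328),(620,345),(625,370),(622,430)]
for p in P: print(p,plane('wrist',p[0]/1.5625,p[1]/1.5625,.17)[:2].round(4))
print('tab',plane('wrist',527/1.5625,147/1.5625,.228), tri('wrist',(527/1.5625,147/1.5625),'top',(270.6,221.5)))
# stop/seat from top + scene at c1,c2
E
python3 m.py
python3 - <<'E'
from h import *
g=cv2.cvtColor(cv2.imread('pics/w1.png'),cv2.COLOR_BGR2GRAY)
for r in (110,120,130,140,250,260,270): print(r, g[r,305:330].tolist() if r<200 else g[r,385:412].tolist())
t=cv2.cvtColor(cv2.imread('pics/t1.png'),cv2.COLOR_BGR2GRAY)
for c in (335,345,355,362): print(c,t[184:202,c].tolist())
for r in (190,192,194): print(r,t[r,355:385].tolist())
E
```

```text
(507, 105) [0.487  0.2485]
(503, 125) [0.4845 0.2377]
(499, 180) [0.4813 0.2063]
(495, 225) [0.478 0.179]
(493, 250) [0.4763 0.163 ]
(500, 275) [0.4803 0.1459]
(518, 292) [0.4919 0.1332]
(560, 310) [0.5197 0.1178]
(600, 328) [0.547  0.1022]
(620, 345) [0.5612 0.0883]
(625, 370) [0.5657 0.0687]
(622, 430) [0.5664 0.0197]
tab [0.48278776 0.22496812 0.228     ] (array([0.48515506, 0.22463728, 0.2192367 ]), np.float64(0.0003635872096900441))
110 [243, 243, 243, 243, 243, 243, 233, 220, 175, 116, 135, 163, 180, 195, 212, 213, 195, 174, 151, 159, 226, 243, 243, 243, 243]
120 [243, 243, 243, 243, 242, 242, 242, 206, 119, 130, 160, 178, 206, 237, 232, 196, 176, 152, 162, 226, 243, 243, 243, 243, 243]
130 [243, 243, 243, 242, 242, 242, 209, 120, 124, 157, 176, 191, 209, 228, 221, 187, 155, 128, 130, 141, 141, 141, 142, 141, 142]
140 [140, 140, 141, 141, 143, 143, 122, 123, 154, 175, 220, 233, 230, 218, 187, 156, 127, 128, 140, 140, 140, 140, 140, 141, 141]
250 [191, 236, 241, 241, 242, 242, 242, 237, 178, 99, 133, 159, 177, 187, 192, 191, 184, 165, 221, 242, 242, 242, 242, 243, 242, 242, 242]
[... 285 characters left out ...]
[57, 20, 23, 30, 60, 45, 90, 132, 103, 57, 60, 62, 60, 58, 58, 58, 59, 57]
345 [58, 22, 23, 29, 60, 56, 81, 122, 111, 87, 56, 58, 56, 57, 59, 60, 60, 57]
355 [21, 26, 26, 26, 22, 25, 59, 110, 119, 86, 48, 60, 59, 75, 135, 58, 58, 58]
362 [27, 26, 25, 25, 26, 24, 58, 108, 127, 92, 12, 58, 62, 61, 56, 33, 64, 60]
190 [59, 58, 58, 58, 56, 54, 54, 58, 55, 29, 0, 21, 35, 48, 51, 35, 27, 32, 56, 45, 26, 31, 30, 27, 33, 54, 63, 61, 60, 60]
192 [119, 121, 122, 123, 124, 125, 125, 127, 126, 81, 0, 18, 51, 106, 138, 48, 28, 66, 160, 131, 36, 35, 35, 35, 75, 141, 137, 136, 134, 134]
194 [48, 17, 21, 19, 17, 13, 11, 12, 1, 0, 5, 21, 31, 28, 29, 29, 30, 28, 28, 29, 31, 30, 31, 32, 46, 56, 54, 54, 56, 60]
```

Emit:
play_rows(increments=[{"slide": [40, 31, 0], "angular": [0, 0, 1.4], "claw": 1}, {"slide": [42, 31, 0], "angular": [0, 0, 0], "claw": 1}, {"slide": [0, 0, 40], "angular": [0, 0, 0], "claw": 0.2}, {"slide": [0, 0, 40], "angular": [0, 0, 0], "claw": 0.2}, {"slide": [0, 0, 20], "angular": [0, 0, 0], "claw": 0.2}, {"slide": [0, 0, 0], "angular": [0, 0, 0], "claw": 0.2}])

```text
time: 2.95
ee_pos: [0.4809, 0.223, 0.2319]
tcp_rot: [-179.7, 0.2, 83.1]
wrist_force: [0.1, 0.0, -0.9]
opening: 0.0515
grasp_force: 0.0
```

Run:
```python
from h import *
o=bot.get_obs(); print(o['ee_pos'],o['tcp_rot'],o['wrist_force'].round(2),o['opening'])
a=snap('wrist','w2')
h=cv2.cvtColor(a,cv2.COLOR_RGB2HSV)
k,l,s,c=cv2.connectedComponentsWithStats(cv2.inRange(h,(8,150,100),(20,255,255)))
print([(s[j].tolist(),c[j].round(1).tolist()) for j in range(1,k) if s[j][4]>15])
print(proj('wrist',o['ee_pos']), proj('wrist',np.array([.4845,.2248,.228])))
t=[(364.3,192),(362.3,192)]
for u,v in t: print('stop',plane('top',u,v,.175))
```

```text
[0.48091219 0.22297551 0.23193445] [-1.79726677e+02  1.68145819e-01  8.31162085e+01] [ 0.08  0.04 -0.94] 0.05147900770071314
[([243, 224, 30, 44, 739], [257.5, 252.0])]
(np.float64(253.47547345959364), np.float64(264.99746361737135)) (np.float64(260.14496036238666), np.float64(256.8061525560935))
stop [ 0.56327042 -0.01642055  0.175     ]
stop [ 0.56323705 -0.01127606  0.175     ]
```

View pics/w2.png

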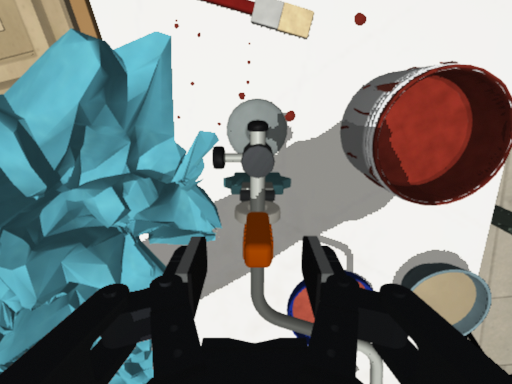

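Emit:
play_rows(increments=[{"slide": [3, 2, 8], "angular": [0, 0, 0], "claw": 0.2}, {"slide": [0, 0, 8], "angular": [0, 0, 0], "claw": 0.2}, {"slide": [0, 0, 4], "angular": [0, 0, 0], "claw": 0}, {"slide": [0, 0, 0], "angular": [0, 0, 0], "claw": 0}, {"slide": [0, 0, 0], "angular": [0, 0, 0], "claw": 0}])

```text
time: 3.5
ee_pos: [0.4843, 0.2261, 0.2156]
tcp_rot: [180.0, -0.0, 83.0]
wrist_force: [-0.2, 1.0, 0.5]
opening: 0.0428
grasp_force: 0.0
```

Emit:
play_rows(increments=[{"slide": [0, 0, 5.5], "angular": [0, 0, 0], "claw": 0}, {"slide": [0, 0, 0], "angular": [0, 0, 0], "claw": -0.4}, {"slide": [0, 0, 0], "angular": [0, 0, 0], "claw": -0.55}, {"slide": [0, 0, 0], "angular": [0, 0, 0], "claw": -0.65}, {"slide": [0, 0, 0], "angular": [0, 0, 0], "claw": -0.75}, {"slide": [0, 0, 0], "angular": [0, 0, 0], "claw": -0.85}, {"slide": [0, 0, 0], "angular": [0, 0, 0], "claw": -1}, {"slide": [0, 0, 0], "angular": [0, 0, 0], "claw": -1}], squeeze=30)

```text
time: 4.3
ee_pos: [0.4842, 0.2261, 0.2099]
tcp_rot: [-180.0, -0.0, 83.0]
wrist_force: [-1.3, -0.2, 1.9]
opening: 0.0134
grasp_force: 30.0
```

Emit:
play_rows(increments=[{"slide": [0, 0, -2], "angular": [0, 0, 0], "claw": -1}, {"slide": [-4, 0, 0], "angular": [0, 0, 0], "claw": -1}, {"slide": [-4, 0, 0], "angular": [0, 0, 0], "claw": -1}, {"slide": [-4, 0, 0], "angular": [0, 0, 0], "claw": -1}, {"slide": [-4, 0, 0], "angular": [0, 0, 0], "claw": -1}, {"slide": [0, 0, 0], "angular": [0, 0, 0], "claw": -1}])

```text
time: 4.9
ee_pos: [0.4823, 0.2096, 0.2118]
tcp_rot: [180.0, 0.0, 83.0]
wrist_force: [0.4, 0.6, -0.9]
opening: 0.0135
grasp_force: 29.7
```

Emit:
play_rows(increments=[{"slide": [-4, 0, 0], "angular": [0, 0, 0], "claw": -1}, {"slide": [-4, 0, 0], "angular": [0, 0, 0], "claw": -1}, {"slide": [-4, 0, 0], "angular": [0, 0, 0], "claw": -1}, {"slide": [-4, 0, 0], "angular": [0, 0, 0], "claw": -1}, {"slide": [0, 0, 0], "angular": [0, 0, 0], "claw": -1}])

```text
time: 5.4
ee_pos: [0.4804, 0.1939, 0.2119]
tcp_rot: [180.0, 0.0, 83.0]
wrist_force: [-0.3, 0.1, -1.5]
opening: 0.0137
grasp_force: 29.7
```

Emit:
play_rows(increments=[{"slide": [-4, 0, 0], "angular": [0, 0, 0], "claw": -1}, {"slide": [-4, 0, 0], "angular": [0, 0, 0], "claw": -1}, {"slide": [-4, 0, 0], "angular": [0, 0, 0], "claw": -1}, {"slide": [-4, 0, 0], "angular": [0, 0, 0], "claw": -1}, {"slide": [-4, 0, 0], "angular": [0, 0, 0], "claw": -1}, {"slide": [0, 0, 0], "angular": [0, 0, 0], "claw": -1}])

```text
time: 6.0
ee_pos: [0.4779, 0.174, 0.2119]
tcp_rot: [180.0, 0.0, 83.0]
wrist_force: [0.0, 0.1, -0.9]
opening: 0.0137
grasp_force: 29.7
```

Run:
```python
from h import *
o=bot.get_obs(); print(o['ee_pos'],o['wrist_force'].round(2),o['torque'].round(3))
a=snap('wrist','w3')
b=cv2.resize(cv2.cvtColor(a,cv2.COLOR_RGB2BGR)[150:384,180:420],None,fx=2.5,fy=2.5,interpolation=cv2.INTER_CUBIC);cv2.imwrite('pics/w3b.png',b)
```

```text
[0.4779327  0.17401613 0.21186869] [ 0.03  0.07 -0.85] [-0.022  0.07   0.029]
```

View pics/w3b.png

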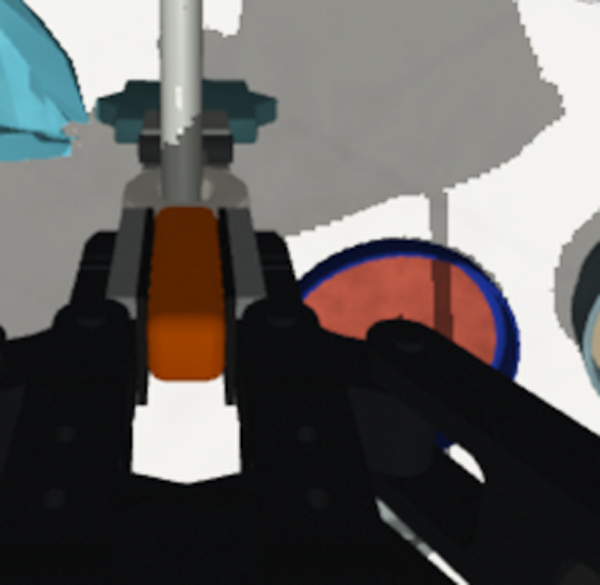

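The ring rides centred on the rod, with no side force. The first bend should start about 12 mm ahead.

Emit:
play_rows(increments=[{"slide": [-4, 0, 0], "angular": [0, 0, 0], "claw": -1}, {"slide": [-4, 0, 0], "angular": [0, 0, 0], "claw": -1}, {"slide": [-4, 0.0, 0], "angular": [0, 0, 0], "claw": -1}, {"slide": [-3, 0.2, 0], "angular": [0, 0, -6.1], "claw": -1}, {"slide": [-3, 0.2, 0], "angular": [0, 0, -6.1], "claw": -1}, {"slide": [0, 0, 0], "angular": [0, 0, 0], "claw": -1}])

```text
time: 6.65
ee_pos: [0.4765, 0.1561, 0.2118]
tcp_rot: [180.0, 0.0, 95.3]
wrist_force: [0.1, -0.3, -0.9]
opening: 0.0139
grasp_force: 29.7
```

Emit:
play_rows(increments=[{"slide": [-3, 0.2, 0], "angular": [0, 0, -6.1], "claw": -1}, {"slide": [-3, 0.2, 0], "angular": [0, 0, -6.1], "claw": -1}, {"slide": [0, 0, 0], "angular": [0, 0, 0], "claw": -1}])

```text
time: 6.95
ee_pos: [0.4778, 0.1505, 0.2118]
tcp_rot: [180.0, 0.0, 107.3]
wrist_force: [0.1, 0.1, -1.2]
opening: 0.0135
grasp_force: 29.7
```

Emit:
play_rows(increments=[{"slide": [-3, 0.2, 0], "angular": [0, 0, -6.1], "claw": -1}, {"slide": [-3, 0.2, 0], "angular": [0, 0, -6.1], "claw": -1}, {"slide": [0, 0, 0], "angular": [0, 0, 0], "claw": -1}])

```text
time: 7.25
ee_pos: [0.4803, 0.1451, 0.2118]
tcp_rot: [-180.0, 0.0, 119.4]
wrist_force: [0.2, 0.8, -1.1]
opening: 0.0135
grasp_force: 29.7
```

Emit:
play_rows(increments=[{"slide": [-3, 0.2, 0], "angular": [0, 0, -6.1], "claw": -1}, {"slide": [0, 0, 0], "angular": [0, 0, 0], "claw": -1}, {"slide": [0, 0, 0], "angular": [0, 0, 0], "claw": -1}])

```text
time: 7.55
ee_pos: [0.4818, 0.1428, 0.2118]
tcp_rot: [-180.0, -0.0, 125.4]
wrist_force: [0.2, -0.1, -1.3]
opening: 0.0133
grasp_force: 29.7
```

Emit:
play_rows(increments=[{"slide": [-3, 0.2, 0], "angular": [0, 0, -6.2], "claw": -1}, {"slide": [-3, 0.2, 0], "angular": [0, 0, -6.2], "claw": -1}, {"slide": [0, 0, 0], "angular": [0, 0, 0], "claw": -1}])

```text
time: 7.85
ee_pos: [0.486, 0.1383, 0.2118]
tcp_rot: [180.0, 0.0, 138.0]
wrist_force: [-0.8, -0.8, -1.4]
opening: 0.0137
grasp_force: 29.7
```

Emit:
play_rows(increments=[{"slide": [-3, 0.1, 0], "angular": [0, 0, -6.2], "claw": -1}, {"slide": [-3, 0.0, 0], "angular": [0, 0, -6.2], "claw": -1}, {"slide": [0, 0, 0], "angular": [0, 0, 0], "claw": -1}, {"slide": [0, 0, 0], "angular": [0, 0, 0], "claw": -1}])

```text
time: 8.25
ee_pos: [0.4905, 0.1348, 0.2118]
tcp_rot: [-180.0, -0.0, 150.1]
wrist_force: [0.1, -0.4, -1.5]
opening: 0.0137
grasp_force: 29.6
```

Emit:
play_rows(increments=[{"slide": [-4, 0, 0], "angular": [0, 0, 0], "claw": -1}, {"slide": [-4, 0, 0], "angular": [0, 0, 0], "claw": -1}, {"slide": [-4, 0, 0], "angular": [0, 0, 0], "claw": -1}, {"slide": [-4, 0, 0], "angular": [0, 0, 0], "claw": -1}, {"slide": [0, 0, 0], "angular": [0, 0, 0], "claw": -1}])

```text
time: 8.75
ee_pos: [0.505, 0.1264, 0.2116]
tcp_rot: [-180.0, -0.0, 150.5]
wrist_force: [-0.8, 0.5, -1.2]
opening: 0.0135
grasp_force: 29.6
```

Emit:
play_rows(increments=[{"slide": [-4, 0, 0], "angular": [0, 0, 0], "claw": -1}, {"slide": [-4, 0, 0], "angular": [0, 0, 0], "claw": -1}, {"slide": [-4, 0, 0], "angular": [0, 0, 0], "claw": -1}, {"slide": [-4, 0, 0], "angular": [0, 0, 0], "claw": -1}, {"slide": [0, 0, 0], "angular": [0, 0, 0], "claw": -1}])

```text
time: 9.25
ee_pos: [0.5189, 0.1186, 0.2116]
tcp_rot: [-180.0, -0.0, 150.5]
wrist_force: [-0.8, 1.4, -1.5]
opening: 0.0133
grasp_force: 29.7
```

Run:
```python
from h import *
o=bot.get_obs(); print(o['ee_pos'],o['wrist_force'].round(2),o['torque'].round(3))
a=snap('wrist','w4')
b=cv2.resize(cv2.cvtColor(a,cv2.COLOR_RGB2BGR)[130:384,150:450],None,fx=2.3,fy=2.3,interpolation=cv2.INTER_CUBIC);cv2.imwrite('pics/w4b.png',b)
```

```text
[0.51894048 0.11859758 0.21162656] [-0.79  1.44 -1.45] [ 0.007  0.043 -0.021]
```

View pics/w4b.png

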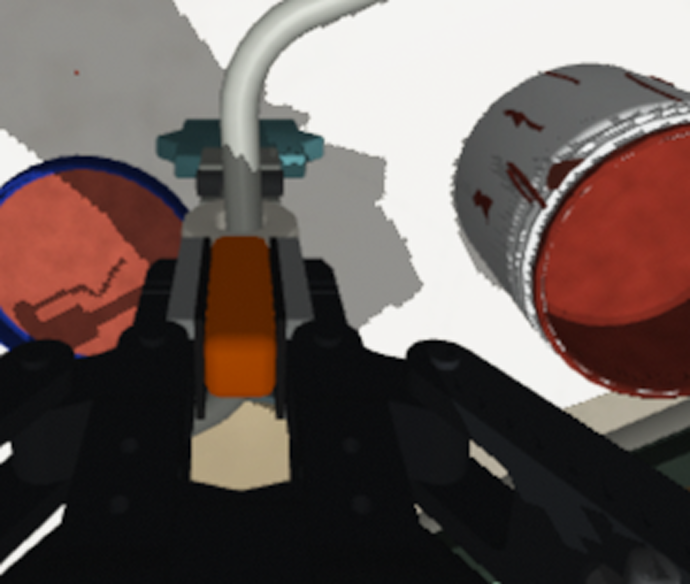

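Emit:
play_rows(increments=[{"slide": [-4, 0, 0], "angular": [0, 0, 0], "claw": -1}, {"slide": [-4, 0, 0], "angular": [0, 0, 0], "claw": -1}, {"slide": [-4, 0, 0], "angular": [0, 0, 0], "claw": -1}, {"slide": [-4, 0, 0], "angular": [0, 0, 0], "claw": -1}, {"slide": [-4, 0, 0], "angular": [0, 0, 0], "claw": -1}, {"slide": [0, 0, 0], "angular": [0, 0, 0], "claw": -1}])

```text
time: 9.9
ee_pos: [0.5365, 0.1089, 0.2117]
tcp_rot: [180.0, 0.0, 150.5]
wrist_force: [0.7, 1.0, -1.5]
opening: 0.0138
grasp_force: 29.7
```

Emit:
play_rows(increments=[{"slide": [-4, 0, 0], "angular": [0, 0, 0], "claw": -1}, {"slide": [-4, 0, 0], "angular": [0, 0, 0], "claw": -1}, {"slide": [-4, 0, 0], "angular": [0, 0, 0], "claw": -1}, {"slide": [0, 0, 0], "angular": [0, 0, 0], "claw": -1}, {"slide": [0, 0, 0], "angular": [0, 0, 0], "claw": -1}])

```text
time: 10.4
ee_pos: [0.5468, 0.1033, 0.2119]
tcp_rot: [180.0, 0.0, 150.5]
wrist_force: [2.6, 3.8, -1.1]
opening: 0.0134
grasp_force: 29.7
```

Emit:
play_rows(increments=[{"slide": [0, 1, 0], "angular": [0, 0, 0], "claw": -1}, {"slide": [0, 1, 0], "angular": [0, 0, 0], "claw": -1}, {"slide": [0, 0, 0], "angular": [0, 0, 0], "claw": -1}])

```text
time: 10.7
ee_pos: [0.5471, 0.1047, 0.2117]
tcp_rot: [-180.0, -0.0, 150.5]
wrist_force: [0.2, 0.8, -0.9]
opening: 0.0134
grasp_force: 29.8
```

Emit:
play_rows(increments=[{"slide": [-3, 0.4, 0], "angular": [0, 0, 0], "claw": -1}, {"slide": [-3, 0, 0], "angular": [0, 0, 5], "claw": -1}, {"slide": [0, 0, 0], "angular": [0, 0, 0], "claw": -1}, {"slide": [0, 0, 0], "angular": [0, 0, 0], "claw": -1}])

```text
time: 11.1
ee_pos: [0.5528, 0.1021, 0.2117]
tcp_rot: [-180.0, -0.0, 145.6]
wrist_force: [-0.7, 0.9, -1.5]
opening: 0.0136
grasp_force: 29.8
```

Emit:
play_rows(increments=[{"slide": [-3, -0.2, 0], "angular": [0, 0, 6.1], "claw": -1}, {"slide": [-3, -0.2, 0], "angular": [0, 0, 6.1], "claw": -1}, {"slide": [0, 0, 0], "angular": [0, 0, 0], "claw": -1}, {"slide": [0, 0, 0], "angular": [0, 0, 0], "claw": -1}])

```text
time: 11.5
ee_pos: [0.5572, 0.0983, 0.2118]
tcp_rot: [-180.0, -0.0, 133.5]
wrist_force: [0.5, 0.4, -1.7]
opening: 0.0132
grasp_force: 29.8
```

Emit:
play_rows(increments=[{"slide": [-3, -0.2, 0], "angular": [0, 0, 6.1], "claw": -1}, {"slide": [-3, -0.2, 0], "angular": [0, 0, 6.1], "claw": -1}, {"slide": [0, 0, 0], "angular": [0, 0, 0], "claw": -1}])

```text
time: 11.8
ee_pos: [0.5609, 0.0934, 0.2118]
tcp_rot: [-180.0, 0.0, 121.2]
wrist_force: [1.0, 0.8, -1.4]
opening: 0.0137
grasp_force: 29.8
```

Emit:
play_rows(increments=[{"slide": [-3, -0.2, 0], "angular": [0, 0, 6.1], "claw": -1}, {"slide": [0, 0, 0], "angular": [0, 0, 0], "claw": -1}, {"slide": [0, 0, 0], "angular": [0, 0, 0], "claw": -1}])

```text
time: 12.1
ee_pos: [0.5621, 0.0909, 0.2118]
tcp_rot: [-180.0, -0.0, 115.3]
wrist_force: [-0.4, -0.4, -0.9]
opening: 0.0136
grasp_force: 29.8
```

Emit:
play_rows(increments=[{"slide": [-3, -0.2, 0], "angular": [0, 0, 6.1], "claw": -1}, {"slide": [-3, -0.2, 0], "angular": [0, 0, 6.1], "claw": -1}, {"slide": [0, 0, 0], "angular": [0, 0, 0], "claw": -1}])

```text
time: 12.4
ee_pos: [0.5641, 0.085, 0.2118]
tcp_rot: [-180.0, 0.0, 102.9]
wrist_force: [-0.3, 0.2, -1.0]
opening: 0.0135
grasp_force: 29.8
```

Emit:
play_rows(increments=[{"slide": [-3, -0.2, 0], "angular": [0, 0, 6.1], "claw": -1}, {"slide": [0, 0, 0], "angular": [0, 0, 0], "claw": -1}, {"slide": [0, 0, 0], "angular": [0, 0, 0], "claw": -1}])

```text
time: 12.7
ee_pos: [0.5646, 0.0823, 0.2118]
tcp_rot: [180.0, -0.0, 97.1]
wrist_force: [0.4, 0.7, -1.3]
opening: 0.0139
grasp_force: 29.8
```

Emit:
play_rows(increments=[{"slide": [-3, -0.1, 0], "angular": [0, 0, 6.5], "claw": -1}, {"slide": [-4, 0, 0], "angular": [0, 0, 0], "claw": -1}, {"slide": [-4, 0, 0], "angular": [0, 0, 0], "claw": -1}, {"slide": [0, 0, 0], "angular": [0, 0, 0], "claw": -1}, {"slide": [0, 0, 0], "angular": [0, 0, 0], "claw": -1}])

```text
time: 13.2
ee_pos: [0.5649, 0.071, 0.2118]
tcp_rot: [-180.0, -0.0, 90.3]
wrist_force: [-0.1, -0.5, -0.6]
opening: 0.0135
grasp_force: 29.8
```

Emit:
play_rows(increments=[{"slide": [-4, 0, 0], "angular": [0, 0, 0], "claw": -1}, {"slide": [-4, 0, 0], "angular": [0, 0, 0], "claw": -1}, {"slide": [-4, 0, 0], "angular": [0, 0, 0], "claw": -1}, {"slide": [0, 0, 0], "angular": [0, 0, 0], "claw": -1}, {"slide": [0, 0, 0], "angular": [0, 0, 0], "claw": -1}])

```text
time: 13.7
ee_pos: [0.5649, 0.059, 0.2118]
tcp_rot: [180.0, -0.0, 90.2]
wrist_force: [0.3, 0.8, -1.0]
opening: 0.0135
grasp_force: 29.7
```

Run:
```python
from h import *
o=bot.get_obs(); print(o['ee_pos'],o['tcp_rot'],o['wrist_force'].round(2),o['torque'].round(3))
a=snap('wrist','w5'); t=snap('top','t5')
b=cv2.resize(cv2.cvtColor(a,cv2.COLOR_RGB2BGR)[110:384,180:380],None,fx=2,fy=2,interpolation=cv2.INTER_CUBIC)
t=cv2.resize(cv2.cvtColor(t,cv2.COLOR_RGB2BGR)[150:240,310:410],None,fx=4,fy=4,interpolation=cv2.INTER_CUBIC)
c=np.zeros((548,800,3),np.uint8);c[:b.shape[0],:400]=b;c[:360,400:]=t;cv2.imwrite('pics/w5b.png',c)
```

```text
[0.56492221 0.05895897 0.2118181 ] [ 1.79998750e+02 -5.07861411e-03  9.02007087e+01] [ 0.28  0.75 -1.01] [ 0.009  0.006 -0.033]
```

View pics/w5b.png

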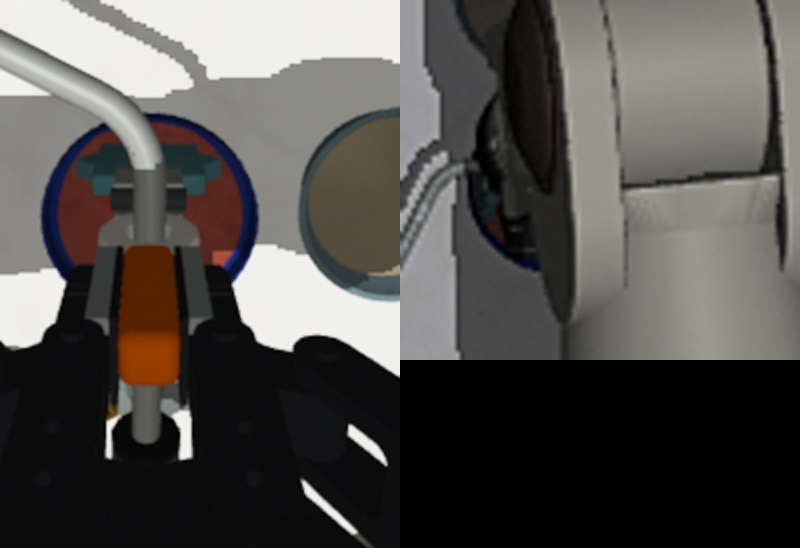

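The ring is centred on run 3. Ahead, between the fingers, the rod shows at crop (146,405) and the stop at about (147,440).

Run:
```python
from h import *
g=cv2.cvtColor(cv2.imread('pics/w5.png'),cv2.COLOR_BGR2GRAY)
for r in (304,308,312,316,320,325): print(r,g[r,233:280].tolist())
for u,v in ((253,305),(253,312),(253,316),(255,210)): print((u,v),plane('wrist',u,v,.17).round(4),plane('wrist',u,v,.182).round(4))
for r in (200,210,220): print(r,g[r,235:275].tolist())
```

```text
304 [12, 12, 18, 21, 21, 17, 80, 131, 142, 129, 113, 105, 98, 81, 76, 83, 87, 90, 91, 92, 94, 94, 92, 88, 83, 78, 71, 61, 56, 63, 67, 69, 69, 69, 69, 69, 44, 18, 22, 22, 17, 12, 12, 13, 13, 12, 8]
308 [12, 39, 40, 21, 21, 29, 108, 144, 144, 143, 133, 114, 92, 77, 77, 84, 88, 91, 91, 94, 94, 94, 92, 88, 83, 77, 70, 60, 63, 69, 70, 70, 69, 70, 70, 68, 51, 24, 21, 21, 34, 28, 12, 14, 13, 12, 12]
312 [11, 58, 58, 33, 35, 59, 115, 143, 142, 141, 142, 143, 119, 82, 76, 84, 88, 89, 91, 92, 93, 94, 91, 88, 83, 77, 69, 108, 134, 134, 133, 132, 132, 133, 132, 133, 98, 49, 43, 61, 93, 69, 11, 14, 15, 13, 12]
316 [20, 43, 68, 80, 71, 92, 126, 136, 137, 126, 109, 77, 38, 54, 76, 84, 88, 91, 92, 92, 94, 94, 91, 87, 82, 75, 69, 46, 54, 94, 123, 131, 127, 143, 181, 205, 230, 239, 239, 240, 239, 202, 86, 14, 15, 13, 12]
320 [140, 202, 231, 240, 234, 166, 29, 8, 9, 7, 9, 7, 19, 55, 77, 84, 88, 91, 91, 92, 92, 92, 90, 86, 82, 76, 72, 44, 7, 8, 8, 6, 8, 7, 160, 231, 239, 239, 239, 239, 239, 239, 184, 34, 13, 13, 12]
325 [195, 240, 183, 29, 7, 6, 8, 9, 8, 8, 9, 8, 21, 55, 77, 84, 89, 91, 91, 92, 93, 93, 90, 86, 80, 75, 59, 30, 8, 9, 8, 8, 8, 8, 8, 8, 67, 204, 239, 239, 239, 239, 179, 11, 12, 12, 11]
(253, 305) [0.5642 0.0032 0.17  ] [0.5642 0.013  0.182 ]
(253, 312) [ 0.5642 -0.0026  0.17  ] [0.5642 0.0076 0.182 ]
(253, 316) [ 0.5642 -0.0059  0.17  ] [0.5642 0.0045 0.182 ]
(255, 210) [0.5652 0.0725 0.17  ] [0.5652 0.0772 0.182 ]
200 [68, 66, 59, 54, 53, 54, 53, 53, 54, 53, 53, 56, 68, 79, 85, 88, 91, 92, 95, 101, 103, 98, 92, 88, 84, 79, 73, 67, 59, 53, 54, 54, 53, 52, 53, 52, 58, 67, 70, 69]
210 [38, 35, 34, 35, 36, 36, 35, 35, 35, 36, 36, 48, 65, 79, 83, 88, 90, 92, 94, 99, 100, 98, 93, 88, 83, 79, 72, 61, 46, 36, 37, 36, 36, 36, 36, 36, 35, 33, 44, 52]
220 [81, 84, 85, 86, 86, 87, 87, 88, 88, 88, 90, 79, 72, 78, 85, 89, 91, 92, 94, 99, 100, 96, 91, 87, 82, 77, 71, 68, 81, 90, 88, 88, 87, 87, 87, 86, 87, 85, 78, 66]
```

Emit:
play_rows(increments=[{"slide": [-4, 0, 0], "angular": [0, 0, 0.7], "claw": -1}, {"slide": [-4, 0, 0], "angular": [0, 0, 0], "claw": -1}, {"slide": [-4, 0, 0], "angular": [0, 0, 0], "claw": -1}, {"slide": [-4, 0, 0], "angular": [0, 0, 0], "claw": -1}, {"slide": [-4, 0, 0], "angular": [0, 0, 0], "claw": -1}, {"slide": [-4, 0, 0], "angular": [0, 0, 0], "claw": -1}, {"slide": [0, 0, 0], "angular": [0, 0, 0], "claw": -1}])

```text
time: 14.5
ee_pos: [0.5648, 0.0346, 0.2118]
tcp_rot: [180.0, 0.0, 89.5]
wrist_force: [-1.2, 1.2, -1.0]
opening: 0.0133
grasp_force: 29.7
```

Emit:
play_rows(increments=[{"slide": [-3, 0, 0], "angular": [0, 0, 0], "claw": -1}, {"slide": [-3, 0, 0], "angular": [0, 0, 0], "claw": -1}, {"slide": [-3, 0, 0], "angular": [0, 0, 0], "claw": -1}, {"slide": [0, 0, 0], "angular": [0, 0, 0], "claw": -1}])

```text
time: 14.9
ee_pos: [0.5647, 0.0258, 0.2118]
tcp_rot: [180.0, 0.0, 89.5]
wrist_force: [0.5, 0.2, -1.3]
opening: 0.0137
grasp_force: 29.7
```

Emit:
play_rows(increments=[{"slide": [-3, 0, 0], "angular": [0, 0, 0], "claw": -1}, {"slide": [-3, 0, 0], "angular": [0, 0, 0], "claw": -1}, {"slide": [-2, 0, 0], "angular": [0, 0, 0], "claw": -1}, {"slide": [0, 0, 0], "angular": [0, 0, 0], "claw": -1}])

```text
time: 15.3
ee_pos: [0.5646, 0.0178, 0.2118]
tcp_rot: [180.0, 0.0, 89.5]
wrist_force: [-0.1, 0.2, -1.4]
opening: 0.0133
grasp_force: 29.7
```

Emit:
play_rows(increments=[{"slide": [-2, 0, 0], "angular": [0, 0, 0], "claw": -1}, {"slide": [-2, 0, 0], "angular": [0, 0, 0], "claw": -1}, {"slide": [0, 0, 0], "angular": [0, 0, 0], "claw": -1}])

```text
time: 15.6
ee_pos: [0.5646, 0.0139, 0.2118]
tcp_rot: [180.0, 0.0, 89.5]
wrist_force: [0.2, 0.2, -1.8]
opening: 0.0139
grasp_force: 29.7
```

Emit:
play_rows(increments=[{"slide": [-2, 0, 0], "angular": [0, 0, 0], "claw": -1}, {"slide": [-2, 0, 0], "angular": [0, 0, 0], "claw": -1}, {"slide": [0, 0, 0], "angular": [0, 0, 0], "claw": -1}])

```text
time: 15.9
ee_pos: [0.5648, 0.01, 0.2119]
tcp_rot: [180.0, -0.0, 89.5]
wrist_force: [0.8, 0.6, -0.2]
opening: 0.0134
grasp_force: 29.8
```

Emit:
play_rows(increments=[{"slide": [-2, 0, 0], "angular": [0, 0, 0], "claw": -1}, {"slide": [-1, 0, 0], "angular": [0, 0, 0], "claw": -1}, {"slide": [0, 0, 0], "angular": [0, 0, 0], "claw": -1}])

```text
time: 16.2
ee_pos: [0.5647, 0.0071, 0.2119]
tcp_rot: [180.0, -0.0, 89.5]
wrist_force: [2.7, 1.0, -1.1]
opening: 0.0135
grasp_force: 29.8
```

Emit:
play_rows(increments=[{"slide": [-1, 0, 0], "angular": [0, 0, 0], "claw": -1}, {"slide": [-1, 0, 0], "angular": [0, 0, 0], "claw": -1}, {"slide": [0, 0, 0], "angular": [0, 0, 0], "claw": -1}])

```text
time: 16.5
ee_pos: [0.5646, 0.0051, 0.2118]
tcp_rot: [180.0, -0.0, 89.5]
wrist_force: [3.7, 2.7, -1.5]
opening: 0.0135
grasp_force: 29.8
```

Emit:
play_rows(increments=[{"slide": [-1, 0, 0], "angular": [0, 0, 0], "claw": -1}, {"slide": [-1, 0, 0], "angular": [0, 0, 0], "claw": -1}, {"slide": [0, 0, 0], "angular": [0, 0, 0], "claw": -1}])

```text
time: 16.8
ee_pos: [0.5647, 0.0032, 0.2119]
tcp_rot: [180.0, -0.0, 89.5]
wrist_force: [3.7, 3.3, -1.5]
opening: 0.014
grasp_force: 29.8
```

Emit:
play_rows(increments=[{"slide": [-1, 0, 0], "angular": [0, 0, 0], "claw": -1}, {"slide": [-1, 0, 0], "angular": [0, 0, 0], "claw": -1}, {"slide": [0, 0, 0], "angular": [0, 0, 0], "claw": -1}])

```text
time: 17.1
ee_pos: [0.5647, 0.0012, 0.2119]
tcp_rot: [180.0, -0.0, 89.5]
wrist_force: [5.0, 3.6, -0.1]
opening: 0.0135
grasp_force: 29.8
```

Emit:
play_rows(increments=[{"slide": [-1, 0, 0], "angular": [0, 0, 0], "claw": -1}, {"slide": [-1, 0, 0], "angular": [0, 0, 0], "claw": -1}, {"slide": [0, 0, 0], "angular": [0, 0, 0], "claw": -1}])

```text
time: 17.4
ee_pos: [0.5647, -0.0007, 0.2119]
tcp_rot: [180.0, -0.0, 89.5]
wrist_force: [2.7, 3.9, -1.4]
opening: 0.0136
grasp_force: 29.7
```

Emit:
play_rows(increments=[{"slide": [-1, 0, 0], "angular": [0, 0, 0], "claw": -1}, {"slide": [-1, 0, 0], "angular": [0, 0, 0], "claw": -1}, {"slide": [0, 0, 0], "angular": [0, 0, 0], "claw": -1}])

```text
time: 17.7
ee_pos: [0.5647, -0.0027, 0.2119]
tcp_rot: [180.0, -0.0, 89.5]
wrist_force: [4.5, 4.4, -0.5]
opening: 0.0135
grasp_force: 29.6
```

Emit:
play_rows(increments=[{"slide": [-1, 0, 0], "angular": [0, 0, 0], "claw": -1}, {"slide": [-1, 0, 0], "angular": [0, 0, 0], "claw": -1}, {"slide": [0, 0, 0], "angular": [0, 0, 0], "claw": -1}])

```text
time: 18.0
ee_pos: [0.5646, -0.0048, 0.2119]
tcp_rot: [180.0, -0.0, 89.5]
wrist_force: [3.9, 3.8, 0.1]
opening: 0.0136
grasp_force: 29.5
```

Emit:
play_rows(increments=[{"slide": [-1, 0, 0], "angular": [0, 0, 0], "claw": -1}, {"slide": [-1, 0, 0], "angular": [0, 0, 0], "claw": -1}, {"slide": [0, 0, 0], "angular": [0, 0, 0], "claw": -1}])

```text
time: 18.3
ee_pos: [0.5646, -0.0067, 0.2118]
tcp_rot: [180.0, -0.0, 89.5]
wrist_force: [4.3, 4.7, -1.8]
opening: 0.0133
grasp_force: 29.4
```

Emit:
play_rows(increments=[{"slide": [-1, 0, 0], "angular": [0, 0, 0], "claw": -1}, {"slide": [-1, 0, 0], "angular": [0, 0, 0], "claw": -1}, {"slide": [0, 0, 0], "angular": [0, 0, 0], "claw": -1}])

```text
time: 18.6
ee_pos: [0.5646, -0.0087, 0.2118]
tcp_rot: [180.0, -0.0, 89.5]
wrist_force: [4.9, 4.5, -0.8]
opening: 0.0134
grasp_force: 29.4
```

Emit:
play_rows(increments=[{"slide": [-1, 0, 0], "angular": [0, 0, 0], "claw": -1}, {"slide": [0, 0, 0], "angular": [0, 0, 0], "claw": -1}])

```text
time: 18.8
ee_pos: [0.5645, -0.0097, 0.2118]
tcp_rot: [180.0, -0.0, 89.5]
wrist_force: [4.9, 3.8, -1.6]
opening: 0.0136
grasp_force: 29.3
```

Emit:
play_rows(increments=[{"slide": [-1, 0, 0], "angular": [0, 0, 0], "claw": -1}, {"slide": [0, 0, 0], "angular": [0, 0, 0], "claw": -1}])

```text
time: 19.0
ee_pos: [0.5645, -0.0106, 0.2117]
tcp_rot: [180.0, -0.0, 89.5]
wrist_force: [4.0, 4.2, -2.1]
opening: 0.0139
grasp_force: 29.3
```

Run:
```python
from h import *
print(bot.get_obs()['torque'].round(3))
a=snap('wrist','w6')
for im in (cv2.cvtColor(cv2.imread('pics/w5.png'),cv2.COLOR_BGR2RGB),a):
    m=cv2.inRange(cv2.cvtColor(im,cv2.COLOR_RGB2HSV),(6,150,60),(20,255,255)); m[:, :230]=0; m[:,290:]=0
    k,l,s,c=cv2.connectedComponentsWithStats(m); print([(s[j].tolist(),c[j].round(1).tolist()) for j in range(1,k) if s[j][4]>30])
    col=cv2.cvtColor(im,cv2.COLOR_RGB2GRAY)[180:345,255]; print(col[30:].tolist())
```

```text
[ 0.949 -1.053 -0.122]
[([239, 233, 31, 70, 1959], [254.0, 268.9])]
[100, 100, 101, 101, 101, 100, 100, 100, 99, 99, 100, 99, 99, 99, 99, 99, 98, 99, 98, 99, 95, 88, 72, 46, 45, 45, 46, 46, 45, 46, 45, 45, 45, 46, 46, 45, 46, 46, 46, 46, 46, 46, 46, 46, 46, 45, 46, 46, 47, 46, 46, 46, 46, 46, 46, 46, 46, 46, 47, 46, 46, 46, 46, 46, 47, 52, 58, 63, 67, 71, 74, 76, 78, 81, 83, 84, 82, 83, 83, 82, 81, 81, 81, 81, 81, 80, 80, 79, 79, 78, 77, 71, 79, 87, 92, 91, 92, 92, 92, 92, 91, 91, 91, 91, 91, 91, 91, 91, 91, 91, 90, 90, 91, 90, 91, 90, 91, 90, 90, 90, 91, 66, 8, 8, 8, 7, 8, 7, 9, 9, 12, 13, 13, 12, 11]
[([239, 217, 31, 83, 2331], [254.0, 259.9])]
[102, 102, 98, 97, 101, 104, 100, 78, 53, 55, 54, 55, 54, 56, 56, 55, 56, 57, 55, 56, 55, 55, 56, 56, 55, 55, 56, 56, 56, 55, 56, 55, 56, 56, 56, 56, 56, 56, 56, 56, 56, 56, 56, 57, 56, 57, 56, 55, 56, 55, 57, 56, 56, 57, 56, 57, 56, 56, 56, 55, 58, 57, 57, 57, 56, 56, 57, 61, 66, 73, 79, 85, 87, 85, 86, 84, 82, 82, 81, 81, 81, 81, 80, 80, 80, 80, 79, 79, 79, 77, 85, 97, 97, 97, 97, 97, 98, 97, 97, 97, 97, 98, 97, 97, 98, 97, 97, 98, 97, 97, 96, 97, 97, 97, 97, 97, 142, 187, 185, 185, 185, 185, 185, 185, 185, 186, 185, 185, 185, 185, 185, 185, 154, 68, 12]
```

The tab has pivoted in the pads: its back face's lower edge moved from row 233 to row 217, so the ring lags behind the tool. I'll release it so it hangs upright, then regrip it more firmly.

Emit:
play_rows(increments=[{"slide": [3, 0, 0], "angular": [0, 0, 0], "claw": -1}, {"slide": [3, 0, 1], "angular": [0, 0, 0], "claw": -1}, {"slide": [3, 0, 1], "angular": [0, 0, 0], "claw": -0.4}, {"slide": [0, 0, 0], "angular": [0, 0, 0], "claw": -0.2}, {"slide": [0, 0, 0], "angular": [0, 0, 0], "claw": -0.2}, {"slide": [0, 0, 0], "angular": [0, 0, 0], "claw": -0.2}, {"slide": [0, 0, 0], "angular": [0, 0, 0], "claw": -0.2}, {"slide": [0, 0, 0], "angular": [0, 0, 0], "claw": -0.2}])

```text
time: 19.85
ee_pos: [0.5644, -0.002, 0.2098]
tcp_rot: [-180.0, 0.0, 89.5]
wrist_force: [-0.2, -0.1, -0.0]
opening: 0.0342
grasp_force: 0.0
```

```bash
cat > tabm.py <<'E'
from h import *
import sys
o=bot.get_obs();print(o['time'],o['ee_pos'],o['wrist_force'].round(2),o['opening'])
a=snap('wrist',sys.argv[1])
m=cv2.inRange(cv2.cvtColor(a,cv2.COLOR_RGB2HSV),(6,150,60),(20,255,255)); m[:, :200]=0; m[:,320:]=0
k,l,s,c=cv2.connectedComponentsWithStats(m); print([(s[j].tolist(),c[j].round(1).tolist()) for j in range(1,k) if s[j][4]>30])
g=cv2.cvtColor(a,cv2.COLOR_RGB2GRAY); s0=max((s[j] for j in range(1,k)),key=lambda x:x[4])
u=int(s0[0]+s0[2]/2); print('bottom-back edge',plane('wrist',u,s0[1],.180)[:2],'top-front edge',plane('wrist',u,s0[1]+s0[3],.227)[:2])
print('prof',g[s0[1]:s0[1]+s0[3],u].tolist())
E
python3 tabm.py w7
```

```text
19.85 [ 0.56440601 -0.0019826   0.2098263 ] [-0.16 -0.06 -0.02] 0.03420035213188832
[([215, 190, 12, 20, 116], [219.4, 200.3]), ([219, 209, 14, 15, 57], [225.6, 215.7]), ([226, 208, 47, 73, 2326], [253.2, 245.1])]
bottom-back edge [0.56155642 0.01730447] top-front edge [0.5620914  0.00246762]
prof [53, 49, 48, 49, 49, 50, 49, 49, 49, 49, 49, 49, 50, 50, 49, 50, 49, 50, 50, 49, 50, 49, 49, 50, 50, 50, 49, 49, 50, 50, 50, 50, 50, 50, 50, 50, 50, 50, 50, 50, 50, 51, 51, 53, 59, 64, 69, 74, 78, 79, 81, 82, 83, 85, 85, 85, 84, 85, 85, 83, 83, 83, 82, 83, 82, 82, 82, 82, 81, 78, 72, 58, 34]
```

Emit:
play_rows(increments=[{"slide": [6, 0, 1], "angular": [0, 0, 0], "claw": -0.2}, {"slide": [5.5, 0, 1], "angular": [0, 0, 0], "claw": -0.2}, {"slide": [0, 0, 0], "angular": [0, 0, 0], "claw": -0.5}, {"slide": [0, 0, 0], "angular": [0, 0, 0], "claw": -0.65}, {"slide": [0, 0, 0], "angular": [0, 0, 0], "claw": -0.8}, {"slide": [0, 0, 0], "angular": [0, 0, 0], "claw": -1}, {"slide": [0, 0, 0], "angular": [0, 0, 0], "claw": -1}, {"slide": [0, 0, -2], "angular": [0, 0, 0], "claw": -1}], squeeze=110)

```text
time: 20.7
ee_pos: [0.5644, 0.0095, 0.2095]
tcp_rot: [-180.0, 0.0, 89.5]
wrist_force: [-0.7, 0.0, -0.9]
opening: 0.0124
grasp_force: 107.1
```

```bash
python3 tabm.py w8
```

```text
20.7 [0.56441013 0.00951581 0.20950846] [-0.67  0.   -0.87] 0.01238753892468031
[([216, 215, 13, 24, 96], [222.2, 225.3]), ([239, 230, 31, 75, 2050], [253.9, 268.9])]
bottom-back edge [0.56429361 0.01513811] top-front edge [0.56415846 0.00160048]
prof [48, 48, 49, 49, 48, 48, 49, 49, 49, 49, 48, 49, 48, 50, 48, 49, 48, 50, 49, 49, 49, 50, 50, 50, 50, 50, 49, 50, 49, 49, 50, 49, 49, 50, 49, 49, 50, 50, 50, 49, 49, 50, 49, 50, 50, 49, 50, 52, 57, 61, 67, 73, 76, 78, 79, 81, 83, 84, 85, 85, 84, 83, 83, 83, 83, 83, 83, 83, 82, 81, 82, 82, 80, 74, 68]
```

Emit:
play_rows(increments=[{"slide": [-1.5, 0, 0], "angular": [0, 0, 0], "claw": -1}, {"slide": [-1.5, 0, 0], "angular": [0, 0, 0], "claw": -1}, {"slide": [0, 0, 0], "angular": [0, 0, 0], "claw": -1}])

```text
time: 21.05
ee_pos: [0.5648, 0.0065, 0.2098]
tcp_rot: [180.0, -0.0, 89.5]
wrist_force: [0.8, 1.2, -1.9]
opening: 0.0124
grasp_force: 107.1
```

Emit:
play_rows(increments=[{"slide": [-1, 0, 0], "angular": [0, 0, 0], "claw": -1}, {"slide": [-1, 0, 0], "angular": [0, 0, 0], "claw": -1}, {"slide": [0, 0, 0], "angular": [0, 0, 0], "claw": -1}])

```text
time: 21.35
ee_pos: [0.5646, 0.0045, 0.2098]
tcp_rot: [180.0, -0.0, 89.5]
wrist_force: [2.9, 2.0, -1.4]
opening: 0.0126
grasp_force: 107.1
```

Emit:
play_rows(increments=[{"slide": [-1, 0, 0], "angular": [0, 0, 0], "claw": -1}, {"slide": [-1, 0, 0], "angular": [0, 0, 0], "claw": -1}, {"slide": [0, 0, 0], "angular": [0, 0, 0], "claw": -1}])

```text
time: 21.65
ee_pos: [0.5646, 0.0025, 0.2098]
tcp_rot: [180.0, 0.0, 89.5]
wrist_force: [3.2, 2.5, -1.2]
opening: 0.0125
grasp_force: 107.1
```

Emit:
play_rows(increments=[{"slide": [-1, 0, 0], "angular": [0, 0, 0], "claw": -1}, {"slide": [-1, 0, 0], "angular": [0, 0, 0], "claw": -1}, {"slide": [0, 0, 0], "angular": [0, 0, 0], "claw": -1}])

```text
time: 21.95
ee_pos: [0.5646, 0.0005, 0.2098]
tcp_rot: [180.0, 0.0, 89.5]
wrist_force: [3.8, 2.5, -1.3]
opening: 0.0126
grasp_force: 107.1
```

Emit:
play_rows(increments=[{"slide": [-1, 0, 0], "angular": [0, 0, 0], "claw": -1}, {"slide": [-1, 0, 0], "angular": [0, 0, 0], "claw": -1}, {"slide": [0, 0, 0], "angular": [0, 0, 0], "claw": -1}])

```text
time: 22.25
ee_pos: [0.5647, -0.0009, 0.2099]
tcp_rot: [180.0, -0.1, 89.5]
wrist_force: [3.7, 6.4, -1.5]
opening: 0.0125
grasp_force: 107.1
```

```bash
python3 tabm.py w9|head -2
```

```text
22.25 [ 0.56470659 -0.00085529  0.20988006] [ 3.71  6.41 -1.53] 0.012538808547984854
[([202, 198, 27, 41, 236], [216.7, 218.5]), ([239, 229, 31, 76, 2067], [254.0, 268.6]), ([213, 235, 9, 15, 36], [216.5, 242.1])]
```

Emit:
play_rows(increments=[{"slide": [-0.5, 0, 0], "angular": [0, 0, 0], "claw": -1}, {"slide": [0, 0, 0], "angular": [0, 0, 0], "claw": -1}])

```text
time: 22.5
ee_pos: [0.5647, -0.002, 0.2098]
tcp_rot: [180.0, 0.0, 89.5]
wrist_force: [4.5, 0.2, -1.1]
opening: 0.0123
grasp_force: 107.2
```

Emit:
play_rows(increments=[{"slide": [-0.5, 0, 0], "angular": [0, 0, 0], "claw": -1}, {"slide": [0, 0, 0], "angular": [0, 0, 0], "claw": -1}])

```text
time: 22.7
ee_pos: [0.5645, -0.0027, 0.2098]
tcp_rot: [180.0, 0.0, 89.5]
wrist_force: [4.2, 0.1, -0.8]
opening: 0.0125
grasp_force: 107.2
```

Emit:
play_rows(increments=[{"slide": [-1, 0, 0], "angular": [0, 0, 0], "claw": -1}, {"slide": [-1, 0, 0], "angular": [0, 0, 0], "claw": -1}, {"slide": [-1, 0, 0], "angular": [0, 0, 0], "claw": -1}, {"slide": [0, 0, 0], "angular": [0, 0, 0], "claw": -1}])

```text
time: 23.1
ee_pos: [0.5644, -0.0057, 0.2098]
tcp_rot: [-180.0, 0.0, 89.5]
wrist_force: [4.7, 0.1, -1.2]
opening: 0.0124
grasp_force: 107.2
```

Emit:
play_rows(increments=[{"slide": [-1, 0, 0], "angular": [0, 0, 0], "claw": -1}, {"slide": [-1, 0, 0], "angular": [0, 0, 0], "claw": -1}, {"slide": [0, 0, 0], "angular": [0, 0, 0], "claw": -1}])

```text
time: 23.4
ee_pos: [0.5644, -0.0076, 0.2098]
tcp_rot: [-180.0, 0.0, 89.5]
wrist_force: [3.6, 0.4, -1.0]
opening: 0.0126
grasp_force: 107.2
```

Emit:
play_rows(increments=[{"slide": [-1, 0, 0], "angular": [0, 0, 0], "claw": -1}, {"slide": [0, 0, 0], "angular": [0, 0, 0], "claw": -1}])

```text
time: 23.6
ee_pos: [0.5644, -0.0085, 0.2098]
tcp_rot: [-180.0, 0.0, 89.5]
wrist_force: [3.9, -0.8, -1.9]
opening: 0.013
grasp_force: 107.2
```

Emit:
play_rows(increments=[{"slide": [-1, 0, 0], "angular": [0, 0, 0], "claw": -1}, {"slide": [0, 0, 0], "angular": [0, 0, 0], "claw": -1}])

```text
time: 23.8
ee_pos: [0.5642, -0.01, 0.2097]
tcp_rot: [-180.0, 0.1, 89.5]
wrist_force: [2.7, -4.1, -1.6]
opening: 0.0125
grasp_force: 107.2
```

Emit:
play_rows(increments=[{"slide": [-1, 0, 0], "angular": [0, 0, 0], "claw": -1}, {"slide": [0, 0, 0], "angular": [0, 0, 0], "claw": -1}])

```text
time: 24.0
ee_pos: [0.5642, -0.0109, 0.2097]
tcp_rot: [-180.0, 0.0, 89.5]
wrist_force: [3.1, -4.4, -1.3]
opening: 0.0125
grasp_force: 107.2
```

Emit:
play_rows(increments=[{"slide": [-1, 0, 0], "angular": [0, 0, 0], "claw": -1}, {"slide": [0, 0, 0], "angular": [0, 0, 0], "claw": -1}])

```text
time: 24.2
ee_pos: [0.5643, -0.0116, 0.2097]
tcp_rot: [-180.0, 0.0, 89.5]
wrist_force: [2.4, -3.7, -1.9]
opening: 0.0127
grasp_force: 107.2
```

Emit:
play_rows(increments=[{"slide": [-1, 0, 0], "angular": [0, 0, 0], "claw": -1}, {"slide": [0, 0, 0], "angular": [0, 0, 0], "claw": -1}])

```text
time: 24.4
ee_pos: [0.5643, -0.0124, 0.2098]
tcp_rot: [-180.0, 0.0, 89.5]
wrist_force: [2.0, -3.6, -1.3]
opening: 0.0125
grasp_force: 107.2
```

Emit:
play_rows(increments=[{"slide": [-0.5, 0, 0], "angular": [0, 0, 0], "claw": -1}, {"slide": [0, 0, 0], "angular": [0, 0, 0], "claw": -1}])

```text
time: 24.6
ee_pos: [0.5643, -0.0128, 0.2098]
tcp_rot: [-180.0, -0.0, 89.5]
wrist_force: [1.7, -3.2, -1.0]
opening: 0.0126
grasp_force: 107.2
```

Emit:
play_rows(increments=[{"slide": [-0.5, 0, 0], "angular": [0, 0, 0], "claw": -1}, {"slide": [0, 0, 0], "angular": [0, 0, 0], "claw": -1}])

```text
time: 24.8
ee_pos: [0.5643, -0.0134, 0.2098]
tcp_rot: [-180.0, -0.0, 89.5]
wrist_force: [1.3, -3.3, -1.4]
opening: 0.0124
grasp_force: 107.2
```

Emit:
play_rows(increments=[{"slide": [-0.7, 0, 0], "angular": [0, 0, 0], "claw": -1}, {"slide": [0, 0, 0], "angular": [0, 0, 0], "claw": -1}])

```text
time: 25.0
ee_pos: [0.5641, -0.0139, 0.2097]
tcp_rot: [-180.0, -0.0, 89.5]
wrist_force: [0.2, 0.0, -1.1]
opening: 0.0129
grasp_force: 107.3
```

Emit:
play_rows(increments=[{"slide": [-0.7, 0, 0], "angular": [0, 0, 0], "claw": -1}, {"slide": [0, 0, 0], "angular": [0, 0, 0], "claw": -1}])

```text
time: 25.2
ee_pos: [0.5642, -0.0143, 0.2097]
tcp_rot: [-180.0, -0.1, 89.5]
wrist_force: [-0.3, 2.4, -1.4]
opening: 0.0128
grasp_force: 107.3
```

Emit:
play_rows(increments=[{"slide": [-0.7, 0, 0], "angular": [0, 0, 0], "claw": -1}, {"slide": [0, 0, 0], "angular": [0, 0, 0], "claw": -1}])

```text
time: 25.4
ee_pos: [0.5642, -0.0146, 0.2097]
tcp_rot: [-180.0, -0.1, 89.6]
wrist_force: [-0.3, 7.6, -1.9]
opening: 0.0126
grasp_force: 107.3
```

Emit:
play_rows(increments=[{"slide": [0.5, 0, 0], "angular": [0, 0, 0], "claw": -1}, {"slide": [0, 0, 1], "angular": [0, 0, 0], "claw": -1}, {"slide": [0, 0, 0.7], "angular": [0, 0, 0], "claw": -1}, {"slide": [0, 0, 0], "angular": [0, 0, 0], "claw": -1}])

```text
time: 25.8
ee_pos: [0.5644, -0.0144, 0.2086]
tcp_rot: [180.0, -0.1, 89.5]
wrist_force: [-1.8, 5.0, 1.7]
opening: 0.0125
grasp_force: 108.0
```

Emit:
play_rows(increments=[{"slide": [0, 0, 0], "angular": [0, 0, 0], "claw": -0.6}, {"slide": [0, 0, 0], "angular": [0, 0, 0], "claw": -0.4}, {"slide": [0, 0, 0], "angular": [0, 0, 0], "claw": -0.2}, {"slide": [0, 0, 0], "angular": [0, 0, 0], "claw": 0}, {"slide": [0, 0, 0], "angular": [0, 0, 0], "claw": 0}, {"slide": [0, 0, 0], "angular": [0, 0, 0], "claw": 0}], squeeze=20)

```text
time: 26.4
ee_pos: [0.5643, -0.0151, 0.208]
tcp_rot: [-180.0, 0.0, 89.5]
wrist_force: [0.8, 0.1, 0.3]
opening: 0.0425
grasp_force: 0.0
```

```bash
python3 tabm.py w10
```

```text
26.4 [ 0.56434129 -0.01507508  0.20804086] [0.76 0.11 0.25] 0.0424805350675666
[([212, 170, 14, 26, 127], [218.6, 182.0]), ([224, 193, 14, 21, 80], [230.2, 204.2]), ([219, 214, 18, 22, 83], [225.8, 220.3]), ([235, 222, 38, 68, 2116], [253.6, 257.2]), ([215, 239, 7, 37, 98], [218.7, 258.9])]
bottom-back edge [ 0.56419931 -0.00356037] top-front edge [ 0.56408733 -0.01381496]
prof [78, 47, 47, 47, 48, 46, 47, 47, 47, 47, 47, 46, 47, 47, 47, 47, 46, 48, 47, 48, 48, 48, 48, 48, 48, 47, 48, 47, 48, 47, 48, 48, 47, 49, 48, 48, 50, 54, 59, 64, 70, 74, 76, 80, 83, 87, 89, 90, 90, 90, 88, 88, 88, 87, 87, 87, 86, 86, 85, 85, 84, 84, 83, 83, 80, 76, 64, 43]
```

Emit:
play_rows(increments=[{"slide": [0, 0, 0], "angular": [0, 0, 0], "claw": 0.2}, {"slide": [0, 0, -15], "angular": [0, 0, 0], "claw": 0.2}, {"slide": [0, 0, -30], "angular": [0, 0, 0], "claw": 0.2}, {"slide": [0, 0, -30], "angular": [0, 0, 0], "claw": 0.2}, {"slide": [0, 0, 0], "angular": [0, 0, 0], "claw": 0.2}, {"slide": [0, 0, 0], "angular": [0, 0, 0], "claw": 0.2}, {"slide": [0, 0, 0], "angular": [0, 0, 0], "claw": 0.2}, {"slide": [0, 0, 0], "angular": [0, 0, 0], "claw": 0.2}])

```text
time: 27.25
ee_pos: [0.564, -0.015, 0.2819]
tcp_rot: [-179.9, -0.0, 89.5]
wrist_force: [-0.2, 0.6, -0.1]
opening: 0.0516
grasp_force: 0.0
```

Emit:
play_rows(increments=[{"slide": [40, -40, 0], "angular": [0, 0, 0], "claw": 0.2}, {"slide": [0, -40, 0], "angular": [0, 0, 0], "claw": 0.2}, {"slide": [0, 0, 0], "angular": [0, 0, 0], "claw": 0.2}, {"slide": [0, 0, 0], "angular": [0, 0, 0], "claw": 0.2}])

```text
time: 27.65
ee_pos: [0.4888, 0.0211, 0.2831]
tcp_rot: [180.0, 0.0, 89.5]
wrist_force: [0.4, 0.2, -0.4]
opening: 0.0512
grasp_force: 0.0
```

Run:
```python
from h import *
a=snap('wrist','w11'); s=snap('scene','s11')
o=bot.get_obs();print(o['ee_pos'],o['time'])
p=proj('wrist',np.array([.564,-.014,.19])); q=proj('scene',np.array([.564,-.014,.19])); print(p,q)
def crop(im,p,r,f):
    x=int(np.clip(p[0]-r,0,512-2*r));y=int(np.clip(p[1]-r,0,384-2*r)); print(x,y)
    return cv2.resize(cv2.cvtColor(im,cv2.COLOR_RGB2BGR)[y:y+2*r,x:x+2*r],(400,400),interpolation=cv2.INTER_CUBIC)
cv2.imwrite('pics/f.png',np.hstack([crop(a,p,66,0),crop(s,q,40,0)]))
```

```text
[0.48981716 0.02088824 0.28279137] 27.75
(np.float64(344.79180840025026), np.float64(240.91235442672314)) (np.float64(319.1967048984386), np.float64(247.86677172203957))
278 174
279 207
```

View pics/f.png

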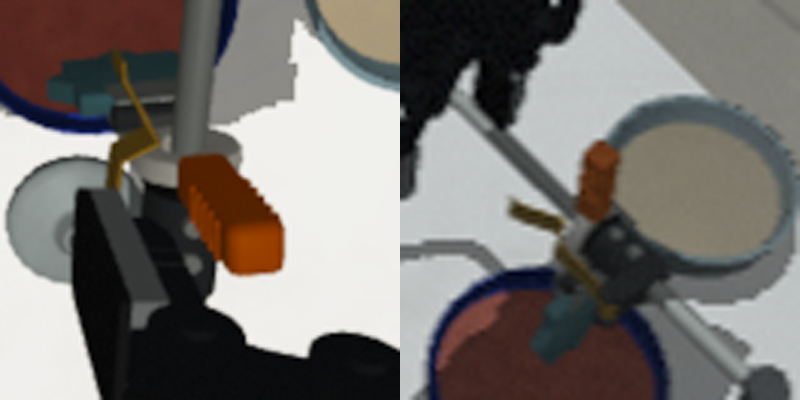

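The final crop shows the ring against the dark stop, with the brass hump at (158,143) standing closed behind the ring's rear edge. The tile hangs over the lid.

Run:
```python
from h import *
f=lambda x,y:(278+x*.33,174+y*.33)
for n,p,z in (('tabtop',(254,247),.228),('tabback-bottom',(205,158),.182),('ringtop back',(190,130),.184),('hump',(158,143),.17),('stop near',(150,185),.17)):
    print(n,plane('wrist',*f(*p),z).round(4))
print('tri',tri('wrist',f(254,245),'scene',(279+602*.2-80,207+148*.2)))
o=bot.get_obs();print(o['wrist_force'].round(2),o['time'])
```

```text
tabtop [ 0.5637 -0.0053  0.228 ]
tabback-bottom [ 0.5663 -0.0044  0.182 ]
ringtop back [0.5608 0.0049 0.184 ]
hump [ 0.5563 -0.0051  0.17  ]
stop near [ 0.5549 -0.0185  0.17  ]
tri (array([ 0.56515823, -0.00636892,  0.2257209 ]), np.float64(0.0010468401456152142))
[ 0.12  0.1  -0.2 ] 27.75
```

```bash
python3 -c "
from workcell import bot
print(bot.job_done())"
```

```text
the job is handed in; nothing more can be done
None
```

The carrier was released hanging home against the stop over the lid with the catch closed behind it, the jar and lid were left where they stood, and the job was handed in at about 28 s; I regripped once at the catch because the tab pivoted in the fingers.

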